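# Prime the machine's oil line with the hand lubricator

## Task

The machine's oil line has to be primed: with the fingertips, push the black knob of the hand lubricator's plunger down and let it spring back up, stroke after stroke, until the red indicator pin on the metering block has popped fully out. Then stop pumping, before the gauge needle gets into the red sector, and leave the knob alone, fully up. Do not touch the pin itself, and do not pick up, shift or knock over the bottles and the tube that stand around the lubricator.

Things in the scene. Friction and masses are not known exactly. Their poses are not given: they have to be found in the camera images.
- lubricator: Hand lubricator, bolted down, 130 (x) x 300 mm (y): green base plate, cream oil tank under a grey head (top 136 mm up) at its -y end, aluminium metering block at its +y end. Origin: centre of the underside, z up. On the head: plunger pump at (-10, -85) mm; round gauge, 57 mm, about (21, -12) mm, rim 197 mm up; filler cap. Pipe to the block: 125 mm up at most.
- plunger_top (a point): Centre of the flat top of the plunger's black mushroom knob (50 mm across, flat part 42 mm across; 218 mm above the bench when up). The point moves with the knob; its z points up, its x and y are those of the lubricator.
- plunger (a joint): How far the plunger is pushed straight down, in m: 0 = fully up (rest), 0.020 = bottom, a solid stop. Its spring pushes up with about 5 N at the top and 10 N at the bottom; on the way down pumping adds about 5 N, and 6 N per 0.1 m/s of speed. Let go, it is up again within half a second.
- gauge (a joint): Gauge needle in rad, clockwise: 0 = no pressure; red sector from 4.1 to the end at 4.71. A full stroke (17 to 20 mm, then right back up) moves it on by about 0.63 (the first one by 0.3 to 1.0); a part stroke by less or nothing. It stays put between strokes. It starts between 0 and 1.8; the indicator pin pops out as it passes about 2.8.
- gauge_face (a point): Centre of the gauge's white dial (49 mm across, black needle, red sector at the end of its scale); z points out of the dial.
- pin (a joint): How far the red indicator pin stands out of its seat, in m: 0 = in (only 2 mm show above the brass collar), 0.018 = fully out. It is sprung and jumps from in to out when the line pressure is reached; nothing pushes it back.
- pin_top (a point): Centre of the top of the red indicator pin (9 mm diameter, upright) in its brass collar on the metering block, at (0, 110) mm of the lubricator; 58 mm above the bench when in, 76 mm when out. Not to be touched.
- glue_mid (a point): Loose brown glue bottle with a black cone nozzle, upright, 54 mm diameter, 134 mm high; this point is on its axis half-way up.
- thread_sealant_mid (a point): Loose grey bottle with a white cap, upright, 36 mm diameter, 106 mm high; this point is on its axis half-way up.
- cream_tube_mid (a point): Loose white tube standing on its round cap, 38 x 53 mm across, 143 mm high; this point is on its axis half-way up.
- accelerator_mid (a point): Loose pale green bottle with a cream cone nozzle with a yellow tip, upright, 44 mm diameter, 102 mm high (yellow tip up to 112 mm); this point is on its axis half-way up.
Not all that is in view belongs to the job. Leave any blue or purple look-alike of the part that bears glue_mid alone.

How it is judged (in metres and radians):
On the way:
1. the indicator pin has popped fully out by pumping (value of joint pin above 0.016 m), for 0.2 s.
At the end, for the whole second after the job is handed in: The indicator pin stands out by more than 16 mm of its 18 mm, the plunger is up to within 2 mm, the gauge needle is below the red sector (under 4.1 rad), and the bottles and the tube stand upright (within 0.25 rad) within 20 mm of where they stood (value of joint pin above 0.016 m and value of joint plunger below 0.002 m and value of joint gauge below 4.1 rad and distance of each of glue_mid, thread_sealant_mid, cream_tube_mid, accelerator_mid from where it was at the start of the episode below 0.02 m and angle between each of glue_mid, thread_sealant_mid, cream_tube_mid, accelerator_mid's own z axis and vertical below 0.25 rad); the robot touches nothing.
It fails at once if the indicator pin was touched (contact force between any of the fingers, the arm and pin above 0.5 N).
It fails at once if pumped on until the gauge needle was in the red sector (value of joint gauge above 4.1 rad).
It fails at once if a bottle or the tube was picked up, shifted or knocked over (distance of any of glue_mid, thread_sealant_mid, cream_tube_mid, accelerator_mid from where it was at the start of the episode above 0.02 m or angle between any of glue_mid, thread_sealant_mid, cream_tube_mid, accelerator_mid's own z axis and vertical above 0.25 rad).
It also fails if it takes over 48 s, if anything falls off the work surface, if the arm or the gripper's body presses on something with over 40 N, if the wrist force passes 120 N, or if a joint passes its speed limit or range.

## Robot

A 7-joint arm with a two-finger parallel gripper is mounted at the origin on the work surface. World frame = base frame: x ahead of the robot, y to its left, z up, the work surface at z = 0. Lengths are in m, angles in degrees, forces in N, time in s.
With the tool pointing down it reaches from about 0.425 to 0.875 m from the base axis. Payload 4.7 kg.
Tool frame: the origin (TCP) lies on the mounting face of the last link; the fingertips stand 182 mm ahead of it and the grasp point (between the pads) lies 164 mm ahead of it; z points along the fingers, x is the direction in which the jaws open and shut, and the axes are right-handed (so a half turn about z gives the same grasp; the last joint's range is limited). The gripper opens to 87 mm and grips with 3 to 60 N. Pads are 19 mm wide; open, the fingers measure 117 mm over their backs; the gripper's body (75 mm by 190 mm) begins 51 mm behind the grasp point.
Start: joints at [-65.082, 18.392, -4.016, 83.108, 1.295, 78.541, -3.26], TCP at [0.266, 0.593, 0.405] pointing down, gripper open.
Joint ranges: [-163.93, 163.93], [-17.29, 119.83], [-79.2, 71.16], [3.27, 140.29], [-89.18, 269.18], [5.43, 117.66], [-154.24, 154.24]. Speed limits (degrees/s): [147.25, 147.25, 180, 180, 180, 180, 180].

## Interface

Orientations are given as [roll, pitch, yaw] about the fixed x, y, z axes, in that order (R = Rz(yaw) Ry(pitch) Rx(roll)).
In Python, from cell import status, cams, env, outline_of, landmark_of gives the robot as it stands. The module is installed in compiled form; this text tells all that it offers.
- The arm moves only by the tool jog_arm, never from a script. Its argument "rows" is a list of rows, each a list of 7 numbers: the closure, from 0 (fully open) to 1 (shut), then the shift along the tool's x, y, z in m, then the turn, a rotation vector about the tool's x, y, z in degrees. A call has 1 to 12 rows; each row shifts and turns the commanded pose from where the row before left it, along the tool's axes as they then stand; what a row does not reach is not made up. A row lasts 1/12 s, in which the tool goes at most 41.7 mm and 7.16 degrees, less where a joint would pass 70% of its speed; a pose out of reach is approached as far as the arm can. A call with a gripper value outside its range is refused whole. The fingers move at their own pace and stop on an object; "grip_force" is the grip in N (left out, the last holds). Time passes only in rows, so rows that do not move let the fingers close. It gives the time, the measured TCP pose, the force and the opening at its end, in the units of the state.
- status.get_obs(): the state, without advancing time (a new reading comes with each control period).
- cams.read_camera(name): name is "scene" or "side" or "wrist"; returns (picture, depth): 480x640x3 uint8, red, green, blue; 480x640 float32, m along the optical axis (not along the pixel's ray), 0 where there is no reading.
- cams.camera_params(name): a dict with "vfov" (degrees; the focal length in pixels is half the picture's height over the tangent of half this angle, whatever the lens; pixels are square), "cx", "cy" (the principal point, pixels), "eye" and "attitude" of the camera in the world. Camera axes: x right, y up, looking along -z (the intrinsics and any distortion apply to the point x, -y, -z); pixel columns grow to the right and rows downward; lengths in m; the calibration is good to about 2 mm. A picture is of the moment at which its call begins: read the wrist's pose just before it. camera_params takes no time and is no camera call; for the wrist camera it gives the pose at the moment of the call.
- env.sign_off(): hands the job in, once; it reports no verdict.
Trained networks look in the newest picture that a camera, given by its name, has taken for a name from the list of things; names that differ only in an ending like _2 or _b are one class to them, and where a whole thing is asked for, a point or a joint stands for the part that bears it (a point fixed in the world has none). Each returns a list of dicts, best first, with "conf" (0 to 1); they miss things now and then, are a little off and sometimes report something else, mostly with a low value. They report only what shows in the picture. A call takes as long as a camera call. They do not tell look-alikes from the thing itself.
- outline_of(camera, name): "pixels" (480x640 bool, what is visible of it) and "box" ([left, top, right, bottom] in pixels, round what is visible of it).
- landmark_of(camera, name): "position" ([row, column] in pixels: a listed point, or the origin of a listed thing).
The state is a dict: "time_s": time; "qpos": joint angles; "joint_velocities": joint speeds; "effort": joint torques, N m; "tool_pos": TCP position; "tool_rot": TCP orientation; "force": force on the tool from outside, world axes, zero at the start; "wrist_torque": the same for the moment, N m; "grip_width": finger opening in m.
Only numpy, scipy, OpenCV 4.12 (cv2) and the standard library are available. Lean on these libraries where they do the work, as an engineer would, in place of code of your own. Each camera call takes 0.05 s, during which the arm holds its last target. There are 200 camera calls.

## Working session

There is one attempt and no reset: what is moved stays moved. The work goes in short steps, Python scripts to look and compute and a tool call to move; the robot and the scene stay as the last step left them, time stands still between calls to the robot, and variables do not carry over. Pictures are saved under pics/ and viewed, about 8 in all and at most 12, crops included, and the job is handed in when it is done.

Besides the shell and the picture viewer there is one more tool, called after "Request:" as name([rows], argument=value, ...), one row to a line, values as JSON. jog_arm: Moves the arm, as the interface text tells. Its arguments: {"type":"object","properties":{"rows":{"type":"array"},"grip_force":{"type":"number"}},"required":["rows"]}

```bash
mkdir -p pics
cat > h.py <<'E'
import numpy as np, cv2
from cell import status, cams, env, outline_of, landmark_of
from scipy.spatial.transform import Rotation as R
def rot(a):
    a=np.array(a,float)
    return a if a.shape==(3,3) else R.from_euler('xyz',a,degrees=True).as_matrix()
def snap(cam,fn=None):
    p=cams.camera_params(cam); im,d=cams.read_camera(cam)
    if fn: cv2.imwrite('pics/'+fn,im[:,:,::-1])
    return p,im,d
def world(p,r,c,z):  # z = depth
    f=240/np.tan(np.radians(p['vfov']/2))
    v=np.array([(c-p['cx'])/f*z,-(r-p['cy'])/f*z,-z])
    return np.array(p['eye'])+rot(p['attitude'])@v
def onplane(p,r,c,h):
    a=np.array(p['eye']); b=world(p,r,c,1.)-a
    return a+b*(h-a[2])/b[2]
E
python3 - <<'E'
from h import *
print(status.get_obs())
H=dict(plunger_top=.218,pin_top=.058,gauge_face=None,glue_mid=.067,thread_sealant_mid=.053,cream_tube_mid=.0715,accelerator_mid=.051)
for cam in ['scene','side']:
    p,im,d=snap(cam,cam+'0.png'); print(cam,p)
    for n,h in H.items():
        for l in landmark_of(cam,n)[:3]:
            r,c=l['position']; z=d[int(r),int(c)]
            print(n,round(l['conf'],2),np.round([r,c]),'depth',np.round(world(p,r,c,z),3), 'plane',np.round(onplane(p,r,c,h),3) if h else '')
E
```

```text
{'time_s': 0.0, 'qpos': array([-65.08180556,  18.43766389,  -4.01689825,  83.17680672,
         1.29566475,  78.53954706,  -3.26137319]), 'joint_velocities': array([-0.01912312,  0.10878811, -0.11593995,  0.03199542,  0.03478809,
        0.11358276, -0.05672786]), 'effort': array([ 1.72937202e-04, -4.91280484e+01, -4.03872505e-01, -3.12535572e+01,
       -6.39861356e-02,  4.36069805e-02,  1.75919013e-04]), 'tool_pos': array([0.26545287, 0.59308857, 0.4036605 ]), 'tool_rot': array([1.79993967e+02, 1.08729875e-01, 6.58916481e+01]), 'force': array([ 0.23611062,  0.29938891, -0.22010445]), 'wrist_torque': array([ 0.02441959, -0.02181024,  0.02556114]), 'grip_width': 0.0869961193844045}
scene {'vfov': 56.76655254689781, 'cx': 320.61054557744916, 'cy': 236.48022476037346, 'eye': array([ 0.89632492, -0.30208038,  1.03002012]), 'attitude': array([31.7235769 , -0.68616241, 41.02589788])}
plunger_top 0.57 [286. 280.] depth [ 0.59  -0.058  0.217] plane [ 0.59  -0.058  0.218]
pin_top 0.48 [239. 286.] depth [0.47  0.076 0.103] plane [0.449 0.095 0.058]
gauge_face 0.75 [285. 320.] depth [0.634 0.0
[... 755 characters left out ...]
0.587 -0.066  0.219] plane [ 0.587 -0.064  0.218]
gauge_face 0.69 [232. 362.] depth [0.628 0.01  0.179] plane 
glue_mid 0.95 [262. 244.] depth [0.365 0.085 0.088] plane [0.365 0.112 0.067]
glue_mid 0.77 [267. 287.] depth [0.463 0.058 0.077] plane [0.464 0.07  0.067]
glue_mid 0.69 [234. 262.] depth [0.421 0.199 0.083] plane [0.423 0.224 0.067]
thread_sealant_mid 0.66 [342. 359.] depth [ 0.563 -0.203  0.072] plane [ 0.568 -0.186  0.053]
cream_tube_mid 0.78 [302. 292.] depth [ 0.452 -0.088  0.098] plane [ 0.456 -0.058  0.072]
cream_tube_mid 0.16 [238. 353.] depth [ 0.589 -0.057  0.216] plane [0.649 0.144 0.072]
accelerator_mid 0.83 [240. 297.] depth [0.508 0.18  0.063] plane [0.511 0.197 0.051]
```

View pics/scene0.png

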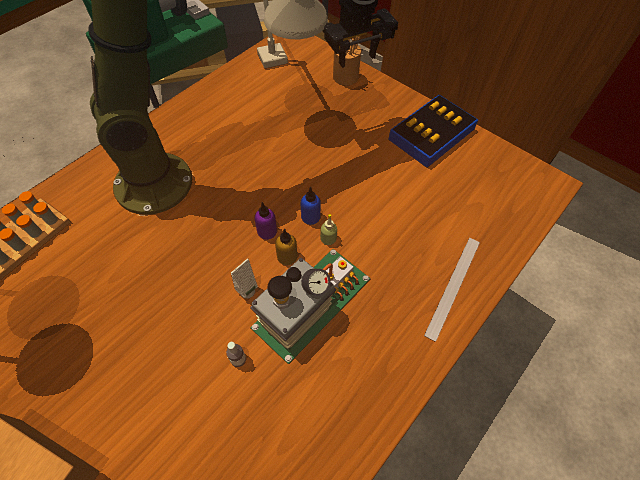

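View pics/side0.png

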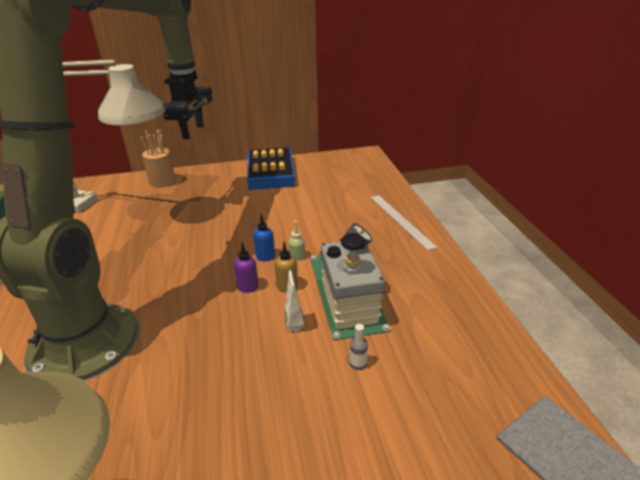

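Candidates for the knob in the scene view are the mushroom knob (280,286), the small filler cap (293,273) and the gauge rim (318,282). I choose the mushroom: it is the largest black disc, its height measures 0.217 m, and both cameras agree on about (0.589,-0.061). The real glue bottle is the brown one at (286,247); the blue (311,207) and purple (265,222) ones are look-alikes. I'll go to a hover above the knob, which is clear of everything, then confirm with a close crop.

Request:
jog_arm([
  [1,0,0,-0.04,0,0,0],
  [1,-0.0232,0.028,0,0,0,0],
  [1,-0.0232,0.028,0,0,0,0],
  [1,-0.0232,0.028,0,0,0,0],
  [1,-0.0232,0.028,0,0,0,0],
  [1,-0.0232,0.028,0,0,0,0],
  [1,-0.0232,0.028,0,0,0,0],
  [1,-0.0232,0.028,0,0,0,0],
  [1,-0.0232,0.028,0,0,0,0],
  [1,-0.0232,0.028,0,0,0,0],
  [1,-0.0232,0.028,0,0,0,0],
  [1,-0.0232,0.028,0,0,0,0],
], grip_force=20)

```text
time_s: 1.8
tool_pos: [0.4428, 0.2327, 0.4451]
tool_rot: [180.0, -0.1, 65.9]
force: [-0.2, 0.1, 1.2]
grip_width: 0.0149
```

Request:
jog_arm([
  [1,-0.0232,0.028,0,0,0,0],
  [1,-0.0232,0.028,0,0,0,0],
  [1,-0.0232,0.028,0,0,0,0],
  [1,-0.0232,0.028,0,0,0,0],
  [1,-0.0232,0.028,0,0,0,0],
  [1,-0.0232,0.028,0,0,0,0],
  [1,-0.0232,0.028,0,0,0,0],
  [1,0,0,0,0,0,0],
])

```text
time_s: 2.47
tool_pos: [0.5564, -0.0021, 0.4452]
tool_rot: [179.8, 0.2, 65.2]
force: [-1.4, -0.8, 0.3]
grip_width: 0.0004
```

Run:
```python
from h import *
o=status.get_obs(); print({k:np.round(o[k],3) for k in ['time_s','tool_pos','tool_rot','force','grip_width','qpos']})
p,im,d=snap('wrist')
p2,im2,d2=snap('scene')
for n in ['plunger_top','gauge_face','pin_top']:
  for cam,pp,dd in [('wrist',p,d),('scene',p2,d2)]:
    for l in landmark_of(cam,n)[:2]:
        r,c=l['position']; print(cam,n,round(l['conf'],2),np.round([r,c]),np.round(world(pp,r,c,dd[int(r),int(c)]),3))
crop=cv2.resize(im2[220:340,225:375],(600,480),interpolation=cv2.INTER_CUBIC)
cv2.imwrite('pics/m1.png',np.vstack([np.hstack([cv2.resize(im,(400,300)),np.zeros((300,200,3),np.uint8)]),cv2.resize(crop,(600,480))[:300*1]])[:, :, ::-1]) if 0 else None
cv2.imwrite('pics/w1.png',np.hstack([cv2.resize(im,(400,300)),cv2.resize(crop,(375,300))])[:,:,::-1])
```

```text
{'time_s': np.float64(2.467), 'tool_pos': array([ 0.556, -0.002,  0.445]), 'tool_rot': array([179.76 ,   0.203,  65.242]), 'force': array([-1.41 , -0.769,  0.337]), 'grip_width': np.float64(0.0), 'qpos': array([-27.55 ,   5.875,  27.07 ,  94.162,  -2.417,  80.481,  65.034])}
scene plunger_top 0.59 [286. 282.] [ 0.593 -0.056  0.216]
scene gauge_face 0.55 [285. 318.] [0.632 0.009 0.173]
wrist pin_top 0.58 [187. 466.] [0.599 0.136 0.059]
scene pin_top 0.23 [286. 316.] [0.629 0.004 0.175]
```

View pics/w1.png

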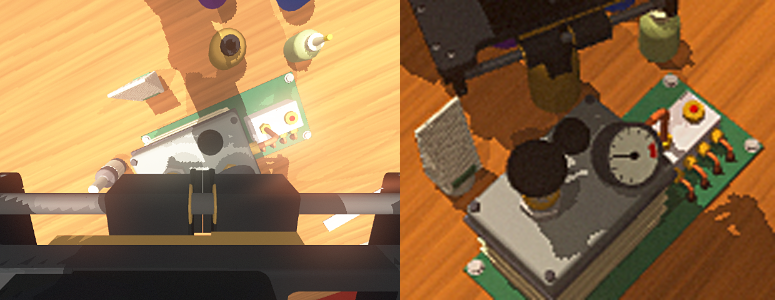

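The crop shows the wide mushroom knob on its post, with the filler cap behind it and the gauge needle pointing left, away from the red sector on the right. The pin is still in its collar (scene about (342,263)). I'll refine the knob centre from depth and set up a gauge reader.

```bash
cat >> h.py <<'E'
def cloud(p,d):
    f=240/np.tan(np.radians(p['vfov']/2)); r,c=np.mgrid[:480,:640]
    v=np.stack([(c-p['cx'])/f*d,-(r-p['cy'])/f*d,-d],-1)
    return v@rot(p['attitude']).T+np.array(p['eye'])
def gauge(fn):
    p,im,d=snap('scene')
    cv2.imwrite('pics/'+fn,cv2.resize(im[245:325,260:360],(800,640),interpolation=cv2.INTER_CUBIC)[:590,:,::-1]); return p,im,d
E
python3 - <<'E'
from h import *
for cam in ['scene','side']:
    p,im,d=snap(cam); P=cloud(p,d)
    m=(d>0)&(abs(P[...,2]-.2165)<.006)&(np.hypot(P[...,0]-.59,P[...,1]+.06)<.05)
    q=P[m]; (cx,cy),rad=cv2.minEnclosingCircle((q[:,:2]*1000).astype(np.float32)); print(cam,m.sum(),np.round(q.mean(0),4),np.round(np.percentile(q[:,2],[5,50,95]),4),cx,cy,rad)
gauge('g1.png')
E
```

```text
scene 421 [ 0.5884 -0.0601  0.2163] [0.2121 0.2165 0.2193] 587.2261962890625 -59.272239685058594 25.022933959960938
side 296 [ 0.5852 -0.0655  0.2164] [0.212  0.217  0.2191] 586.9279174804688 -61.987525939941406 24.73625373840332
```

View pics/g1.png

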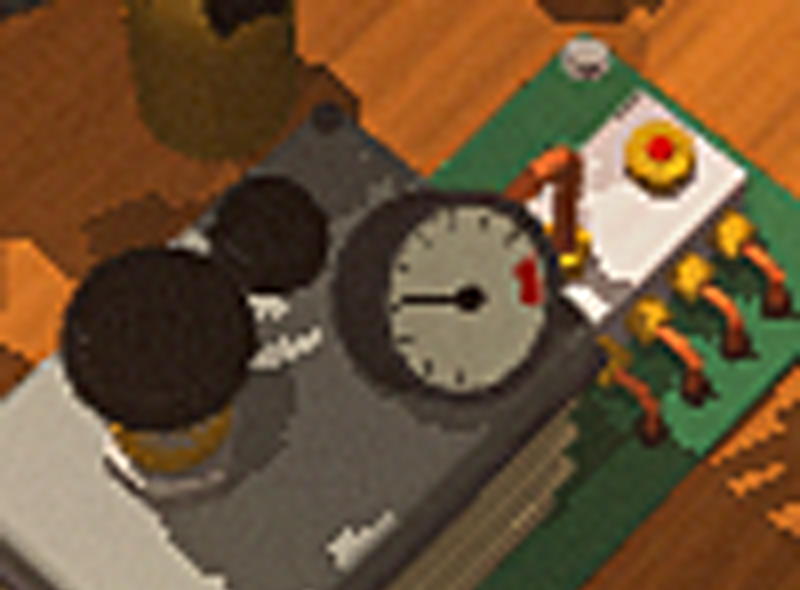

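The needle is at 9 o'clock (400,300) around the hub (468,298). The red sector runs from about 33° up to 0° on the right, so the gauge reads about 1.5. The pin (660,148) is in. The knob centre is about (0.587,-0.061).

Request:
jog_arm([
  [1,-0.022,0.027,0,0,0,0],
  [1,-0.022,0.027,0,0,0,0],
  [1,0,0,0.02,0,0,0],
  [1,0,0,0,0,0,0],
  [1,0,0,0,0,0,0],
  [1,0,0,0,0,0,0],
])

```text
time_s: 3.52
tool_pos: [0.5864, -0.0547, 0.4252]
tool_rot: [-180.0, -0.0, 66.0]
force: [0.2, 1.1, 1.5]
grip_width: 0.0003
```

Request:
jog_arm([
  [1,-0.0055,0.0025,0.01,0,0,0],
  [1,0,0,0.013,0,0,0],
  [1,0,0,0.006,0,0,0],
  [1,0,0,0.006,0,0,0],
  [1,0,0,0.006,0,0,0],
  [1,0,0,0.003,0,0,0],
  [1,0,0,0,0,0,0],
])

```text
time_s: 4.1
tool_pos: [0.5865, -0.0625, 0.3826]
tool_rot: [179.9, -0.1, 65.9]
force: [-1.6, -0.1, 11.3]
grip_width: 0.0005
```

Request:
jog_arm([
  [1,0,0,0,0,0,0],
])

```text
time_s: 4.18
tool_pos: [0.5865, -0.0625, 0.3827]
tool_rot: [179.9, -0.1, 65.9]
force: [-1.2, -0.5, 10.7]
grip_width: 0.0002
```

Request:
jog_arm([
  [1,0,0,0.003,0,0,0],
  [1,0,0,0,0,0,0],
])

```text
time_s: 4.35
tool_pos: [0.5865, -0.0626, 0.3804]
tool_rot: [179.8, -0.1, 65.9]
force: [-2.3, -1.0, 14.1]
grip_width: 0.0003
```

Request:
jog_arm([
  [1,0,0,-0.015,0,0,0],
  [1,0,0,-0.017,0,0,0],
  [1,0,0,0,0,0,0],
  [1,0,0,0,0,0,0],
  [1,0,0,0,0,0,0],
  [1,0,0,0,0,0,0],
])

```text
time_s: 4.85
tool_pos: [0.586, -0.0618, 0.4083]
tool_rot: [-179.9, 0.0, 65.9]
force: [-0.2, 0.3, -0.5]
grip_width: 0.0005
```

```bash
python3 -c "
from h import *
gauge('g2.png')"
```

```text
(no output)
```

View pics/g2.png

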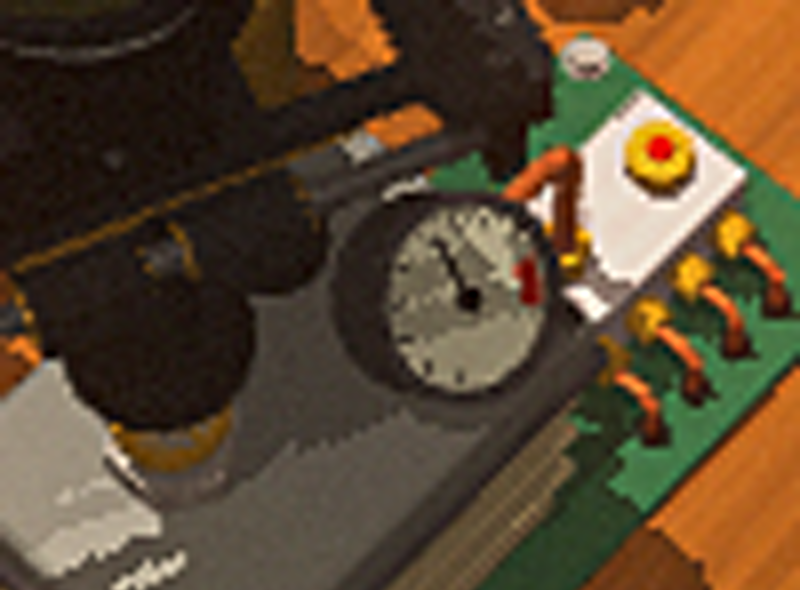

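The needle tip has moved to (435,240), so the gauge is about 2.5 after one full stroke. The pin is still in and the knob is back up. One more full stroke should take it to about 3.1.

Request:
jog_arm([
  [1,0,0,0.008,0,0,0],
  [1,0,0,0.006,0,0,0],
  [1,0,0,0.006,0,0,0],
  [1,0,0,0.006,0,0,0],
  [1,0,0,0.006,0,0,0],
  [1,0,0,0,0,0,0],
  [1,0,0,0,0,0,0],
])

```text
time_s: 5.48
tool_pos: [0.5865, -0.0623, 0.3803]
tool_rot: [179.9, -0.1, 65.9]
force: [-3.9, 0.9, 15.2]
grip_width: 0.0006
```

Request:
jog_arm([
  [1,0,0,-0.015,0,0,0],
  [1,0,0,-0.017,0,0,0],
  [1,0,0,-0.03,0,0,0],
  [1,0,0,-0.03,0,0,0],
  [1,0,0,0,0,0,0],
  [1,0,0,0,0,0,0],
  [1,0,0,0,0,0,0],
])

```text
time_s: 6.07
tool_pos: [0.5862, -0.0619, 0.4684]
tool_rot: [-179.9, 0.0, 65.9]
force: [-0.1, 0.1, 0.5]
grip_width: 0.0001
```

```bash
python3 -c "
from h import *
gauge('g3.png')"
```

```text
(no output)
```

View pics/g3.png

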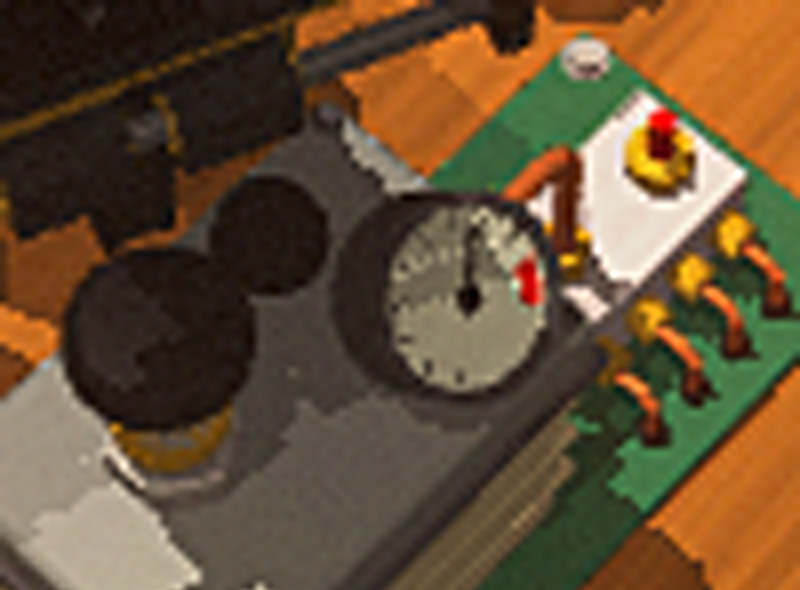

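The pin has popped out: its top moved from (660,148) to (662,122). The needle points straight up, about 3.1 and well below red. The knob is up and the fingers are clear. A last numeric check, then I'll hand in.

Run:
```python
from h import *
p,im,d=snap('scene'); P=cloud(p,d)
q=P[(d>0)&(np.hypot(P[...,0]-.587,P[...,1]+.061)<.02)&(P[...,2]>.19)&(P[...,2]<.23)]; print('knob',np.median(q[:,2]))
red=(im[...,0]>120)&(im[...,1]<60)&(im[...,2]<60); red[:,:335]=0; red[:250]=0; red[275:]=0; red[:,352:]=0
print('pin',red.sum(),P[red][:,2].max() if red.any() else None)
H=dict(glue_mid=.067,thread_sealant_mid=.053,cream_tube_mid=.0715,accelerator_mid=.051)
for cam in ['scene','side']:
    if cam=='side': p,im,d=snap(cam)
    for n,h in H.items():
        print(cam,n,[np.round(onplane(p,*l['position'],h)[:2],3).tolist() for l in landmark_of(cam,n)[:3]])
print(status.get_obs()['force'])
env.sign_off()
```

```text
knob 0.21719616447790596
pin 8 0.07665877764757822
scene glue_mid [[0.421, 0.21], [0.453, 0.087], [0.57, -0.198]]
scene thread_sealant_mid [[0.564, -0.192], [0.588, 0.152]]
scene cream_tube_mid [[0.459, -0.058]]
scene accelerator_mid []
side glue_mid [[0.366, 0.115], [0.463, 0.081], [0.421, 0.22]]
side thread_sealant_mid [[0.571, -0.192], [0.463, 0.098]]
side cream_tube_mid [[0.457, -0.06], [0.566, -0.205]]
side accelerator_mid [[0.505, 0.197]]
[-0.83844609  0.22161905 -0.40025019]
the job is handed in; nothing more can be done
```

The oil line is primed and the job is handed in at about 6 s of the 48 s allowed. I gave the knob two full strokes with the closed fingertips, then lifted clear.

| Check | Result |
|---|---|
| Indicator pin | Fully out; top measured at 77 mm (76 mm expected) |
| Gauge needle | About 3.1 rad, read by eye from the picture; red starts at 4.1 |
| Knob | Fully up; top measured at 217 mm (218 mm nominal) |
| Fingers | Clear of everything, about 70 mm above the knob |
| Glue, sealant and tube | Unmoved in both cameras, within the spread of the readings |
| Accelerator bottle | Unmoved in the side camera, to within about 6 mm |

- **Missed detection:** the scene camera's network did not find the accelerator bottle in the last check, so only the side view confirms it.
- **False hits:** a few reports fell on the wrong thing, such as the sealant's spot being named glue. I discounted these because they did not match the known positions.

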